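# Put the washed burner parts back on the gas hob

### The arm

A 6-joint arm with a two-finger parallel gripper is mounted at the origin on the work surface. World frame = base frame: x ahead of the robot, y to its left, z up, the work surface at z = 0. Lengths are in mm, angles in rad, forces in N, time in s.
With the tool pointing down it reaches from about 300 to 850 mm from the base axis. Payload 5.4 kg.
Tool frame: the origin (TCP) lies at the very end of the fingers, on their centre line; the grasp point (between the pads) lies 19 mm behind it; z points along the fingers, y is the line along which they close (so a half turn about z gives the same grasp; the last joint's range is limited). The gripper opens to 85 mm and grips with 20 to 120 N. Pads are 22 mm wide; open, the fingers measure 114 mm over their backs; the gripper's body (76 mm by 85 mm) begins 54 mm behind the grasp point. The pads swing forward as they close: fully open they stand 13 mm farther back than shut.
Start: joints at [1.089, 0.158, 1.597, -0, 1.386, -0.21], TCP at [154.378, 553.871, 231.299] pointing down, gripper open.
Joint ranges: [-2.91, 2.91], [-0.94, 2.29], [0.18, 2.7], [-1.29, 4.43], [0.17, 2.64], [-3, 3]. Speed limits (rad/s): [2.57, 2.57, 3.14, 3.14, 3.14, 3.14].

### API

Orientations are given as a 3x3 rotation matrix whose columns are the frame's x, y, z axes.
In Python, from rig import r, optics gives the robot as it stands.
- The arm moves only by the tool servo_tool, never from a script. Its arguments are lists of equal length, an entry for each row: "offset": the shift along the tool's x, y, z in mm, a list of three; "turn": the turn about the tool's z in degrees. In form: {"offset": [[x, y, z], ...], "turn": [turn, ...]}. A call has 1 to 12 rows; each row is the pose to reach, as a shift and turn from the pose commanded when the call began, along the tool's axes at that moment; what a row does not reach only later rows make up. A row lasts 1/12 s, in which the tool goes at most 41.7 mm and 7.16 degrees, less where a joint would pass 70% of its speed; a pose out of reach is approached as far as the arm can. A call with a gripper value outside its range is refused whole. "grip" is the opening, from 0 (shut) to 1 (fully open), set as the call begins (left out, the last holds). The fingers move at their own pace and stop on an object; "force" is the grip in N (left out, the last holds). Time passes only in rows, so rows that repeat a pose let the fingers close. It gives the time, the measured TCP pose, the force, the opening and the grip force at its end, in the units of the state.
- r.sense(): the state, without advancing time (a new reading comes with each control period).
- optics.camera(name): name is "scene" or "top"; returns (picture, depth): 384x512x3 uint8, red, green, blue; 384x512 float32, mm along the optical axis (not along the pixel's ray), 0 where there is no reading.
- optics.calibration(name): a dict with "fx", "fy", "cx", "cy" (pixels), "extrinsics" (4x4, takes a point from world to camera coordinates). Camera axes: x right, y up, looking along -z (the intrinsics and any distortion apply to the point x, -y, -z); pixel columns grow to the right and rows downward; lengths in mm; the calibration is good to about 2 mm. A picture is of the moment at which its call begins. calibration takes no time and is no camera call.
- r.close_job(): hands the job in; it is judged then, once.
The state is a dict: "clock": time; "joint_pos": joint angles; "joint_velocities": joint speeds; "tau": joint torques, N m; "eef_pos": TCP position; "eef_rot": TCP orientation; "ft_force": force on the tool from outside, world axes, zero at the start; "torque": the same for the moment, N m; "gripper_width": finger opening in mm; "gripper_force": force on a finger pad.
Only numpy, scipy, OpenCV 4.12 (cv2) and the standard library are available. Lean on these libraries where they do the work, as an engineer would, in place of code of your own. Each camera call takes 0.05 s, during which the arm holds its last target. There are 200 camera calls.

### The job

The washed parts of the two-burner gas hob lie mixed on the white cutting board. Sort them back to the burners they belong to: the large spreader and large cap on the large burner, the small ones on the small burner, each spreader sitting level in its burner collar and its cap sitting level on top of it. Leave the kettle, the bottle and the pan support where they are.

Things in the scene. Friction and masses are not known exactly. Their poses are not given: they have to be found in the camera images.
- large_burner (a point): The large burner: a plain brass collar fixed on the hob top, outside 60 mm, bore 54 mm, 10 mm high, with a thin flat disc round its foot. Its point is on its axis at the hob top (foot of the collar), 8 mm above the worktop; z is up. The large spreader's foot drops into the bore and its body rests on the collar.
- small_burner (a point): The small burner: a plain brass collar fixed on the hob top, outside 42 mm, bore 36 mm, 10 mm high, with a thin flat disc round its foot. Its point is on its axis at the hob top (foot of the collar), 8 mm above the worktop; z is up. The small spreader's foot drops into the bore and its body rests on the collar.
- large_spreader (a point): The large flame spreader: bright aluminium, dark slots round its side, 62 mm across, 26 mm high; the lowest 8 mm is a 44 mm foot (bevelled), in its top a recess 54 mm wide, 6 mm deep. Starts foot down on the board (8 mm thick). Its point is its centre, 13 mm above its underside; z is up. Seated: point 15 mm above the hob top, the collar hidden under the body.
- small_spreader (a point): The small flame spreader: bright aluminium, dark slots round its side, 44 mm across, 26 mm high; the lowest 8 mm is a 26 mm foot (bevelled), in its top a recess 36 mm wide, 6 mm deep. Starts foot down on the board (8 mm thick). Its point is its centre, 13 mm above its underside; z is up. Seated: point 15 mm above the hob top, the collar hidden under the body.
- large_cap (a point): The large burner cap: a plain black round disc, 64 mm across, 15 mm high; the lowest 5 mm is a 44 mm foot (bevelled). Starts foot down on the board. Its point is its centre, 7.5 mm above its underside; z is up. It sits with its foot in the large spreader's recess: its underside 21 mm above the spreader's, its point 30.5 mm above the hob top.
- small_cap (a point): The small burner cap: a plain black round disc, 46 mm across, 15 mm high; the lowest 5 mm is a 26 mm foot (bevelled). Starts foot down on the board. Its point is its centre, 7.5 mm above its underside; z is up. It sits with its foot in the small spreader's recess: its underside 21 mm above the spreader's, its point 30.5 mm above the hob top.
- kettle_mid (a point): Red kettle, loose bystander, 156 mm across, 212 mm high, with a black handle; point on its axis 100 mm up.
- bottle_mid (a point): Amber glass bottle, loose bystander, 72 mm across, 240 mm high; point on its axis 120 mm up.
- grate_mid (a point): Black iron pan support, loose bystander, 232 x 232 x 38 mm, lying on the worktop; point at its middle, 18 mm up.

How it is judged (in metres and radians):
At the end, for the whole second after the job is handed in: On each burner the spreader of its size is in the collar and the cap of its size on that spreader, all upright (within 0.1 rad), within 12 mm of the burner's axis and within 3 mm of their seated heights (spreader point 15 mm, cap point 30.5 mm above the hob top), released and at rest (horizontal distance between each of large_spreader, large_cap and large_burner below 0.012 m and z of large_spreader in the frame of large_burner between 0.012 and 0.018 m and angle between each of large_spreader, large_cap, small_spreader, small_cap's own z axis and vertical below 0.1 rad and linear speed of each of spreader_large, cap_large, spreader_small, cap_small below 0.02 m/s and z of large_cap in the frame of large_burner between 0.0275 and 0.0335 m and horizontal distance between each of small_spreader, small_cap and small_burner below 0.012 m and z of small_spreader in the frame of small_burner between 0.012 and 0.018 m and z of small_cap in the frame of small_burner between 0.0275 and 0.0335 m); the robot touches nothing.
It fails at once if the kettle is pushed more than 30 mm or tipped (distance of kettle_mid from where it was at the start of the episode above 0.03 m or angle between kettle_mid's own z axis and vertical above 0.3 rad).
It fails at once if the bottle is pushed more than 30 mm or tipped (distance of bottle_mid from where it was at the start of the episode above 0.03 m or angle between bottle_mid's own z axis and vertical above 0.3 rad).
It fails at once if the pan support is pushed more than 30 mm or tipped (distance of grate_mid from where it was at the start of the episode above 0.03 m or angle between grate_mid's own z axis and vertical above 0.3 rad).
It also fails if it takes over 109 s, if anything falls off the work surface, if the arm or the gripper's body presses on something with over 40 N, if the wrist force passes 120 N, or if a joint passes its speed limit or range.

## Working session

There is one attempt and no reset: what is moved stays moved. The work goes in short steps, Python scripts to look and compute and a tool call to move; the robot and the scene stay as the last step left them, time stands still between calls to the robot, and variables do not carry over. Pictures are saved under pics/ and viewed, at most 14 in all, crops included, and the job is handed in when it is done.

Besides the shell and the picture viewer there is one more tool, called after ">>>" as name(argument=value, ...) on one line, values as JSON. servo_tool: Moves the arm, as the interface text tells. Its arguments: {"type":"object","properties":{"offset":{"type":"array"},"turn":{"type":"array"},"grip":{"type":"number"},"force":{"type":"number"}},"required":["offset","turn"]}

```bash
mkdir -p pics
python3 - <<'E'
from rig import r, optics
import cv2,numpy as np
for n in ("top","scene"):
    p,d=optics.camera(n); cv2.imwrite(f"pics/{n}0.png",cv2.cvtColor(p,cv2.COLOR_RGB2BGR)); np.save(f"{n}0.npy",d)
    print(n,optics.calibration(n))
s=r.sense();print(s['clock'],s['eef_pos'],s['eef_rot'],s['gripper_width'])
E
```

```text
top {'fx': 366.3675213393231, 'fy': 366.3675213393231, 'cx': 256.40963787168954, 'cy': 192.90589737624018, 'extrinsics': array([[ 1.65583236e-02, -9.99862892e-01, -1.35672487e-04,
         7.81046265e+00],
       [ 9.92626875e-01,  1.64221954e-02,  1.20092462e-01,
        -5.43696194e+02],
       [-1.20073768e-01, -2.12320201e-03,  9.92762702e-01,
        -1.24061766e+03],
       [ 0.00000000e+00,  0.00000000e+00,  0.00000000e+00,
         1.00000000e+00]])}
scene {'fx': 377.18615454781786, 'fy': 377.18615454781786, 'cx': 250.73819359097394, 'cy': 186.83721922684163, 'extrinsics': array([[-4.47658364e-01,  8.93927731e-01,  2.22531092e-02,
         2.09205729e+02],
       [-5.75821723e-01, -3.07219084e-01,  7.57658087e-01,
         2.33893129e+02],
       [ 6.84128155e-01,  3.26358156e-01,  6.52272199e-01,
        -1.86939406e+03],
       [ 0.00000000e+00,  0.00000000e+00,  0.00000000e+00,
         1.00000000e+00]])}
0.1 [154.13612474 553.37052202 230.39599072] [[-9.63279601e-01  2.68499138e-01 -7.89441960e-04]
 [ 2.68500090e-01  9.63278352e-01 -1.58695100e-03]
 [ 3.34357376e-04 -1.74064276e-03 -9.99998429e-01]] 85.48499847945035
```

View pics/top0.png

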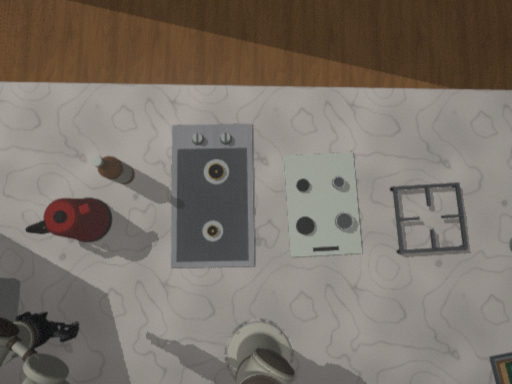

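View pics/scene0.png

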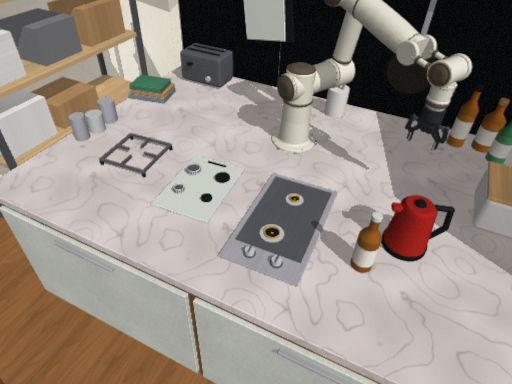

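The top view shows the hob with the large burner at about (216,172) and the small one at (213,231). On the board are the small cap (303,185), large cap (306,226), small spreader (338,183) and large spreader (344,221). The scene view agrees. Next I'll measure them.

```bash
cat > h.py <<'E'
import numpy as np, cv2
from rig import r, optics
C={n:optics.calibration(n) for n in ("top","scene")}
def ray(n,u,v):
    c=C[n];E=c["extrinsics"];R=E[:3,:3];o=-R.T@E[:3,3]
    return o,R.T@np.array([(u-c["cx"])/c["fx"],-(v-c["cy"])/c["fy"],-1.])
def onz(n,u,v,z):
    o,d=ray(n,u,v);return o+d*(z-o[2])/d[2]
def proj(n,P):
    c=C[n];E=c["extrinsics"];q=E[:3,:3]@np.asarray(P,float)+E[:3,3]
    return c["cx"]+c["fx"]*q[0]/-q[2],c["cy"]-c["fy"]*q[1]/-q[2]
def rect(n,img,x0,x1,y0,y1,z,s=1.):
    "resample img on plane z: rows = -x, cols = -y, s px/mm"
    c=C[n];pts=np.float32([proj(n,(x,y,z)) for x,y in((x1,y1),(x1,y0),(x0,y0),(x0,y1))])
    W,H=int((y1-y0)*s),int((x1-x0)*s)
    M=cv2.getPerspectiveTransform(pts,np.float32([[0,0],[W,0],[W,H],[0,H]]))
    return cv2.warpPerspective(img,M,(W,H),flags=cv2.INTER_CUBIC)
def hmap(n,d):
    "world xyz for each pixel from depth"
    c=C[n];v,u=np.mgrid[:384,:512];E=c["extrinsics"]
    q=np.stack([(u-c["cx"])/c["fx"]*d,-(v-c["cy"])/c["fy"]*d,-d],-1)
    return (q-E[:3,3])@E[:3,:3]
E
python3 - <<'E'
from h import *
im=cv2.imread("pics/top0.png");cv2.imwrite("pics/crop.png",cv2.resize(im[120:275,165:370],None,fx=3.9,fy=3.9,interpolation=cv2.INTER_CUBIC))
W=hmap("top",np.load("top0.npy"))
for n,(u,v) in dict(LB=(216,172),SB=(213,231),sc=(303,185),lc=(306,226),ss=(338,183),ls=(344,221),board=(322,205),hob=(235,200),tab=(270,200)).items():
    print(n,W[v,u].round(1), onz("top",u,v,20).round(1))
np.set_printoptions(linewidth=200)
print(W[213:231,334:355,2].round(0).astype(int))
E
```

```text
LB [619.6 162.5   6.2] [617.1 160.9  20. ]
SB [409.6 165.8  14.6] [409.5 165.1  20. ]
sc [ 574.8 -145.9   26.5] [ 575.8 -146.7   20. ]
lc [ 432.1 -157.1   21. ] [ 432.1 -157.3   20. ]
ss [ 583.4 -267.7   30. ] [ 584.9 -269.9   20. ]
ls [ 451.1 -286.7   31.3] [ 451.7 -289.4   20. ]
board [ 507.1 -215.     9.9] [ 506.2 -213.2   20. ]
hob [519.8  92.    9.9] [518.8  91.4  20. ]
tab [523.2 -32.   -3.8] [520.8 -31.2  20. ]
[[   6    7    5    7    6   31   39   37   29   29   30   30   27   30   37   32   13    8    8    6    8]
 [  10   10    9    7   35   31   28   29   29   29   28   30   24   23   29   31   33    8    9    7    9]
 [   4    6    7   27   37   28   30   31   27   30   27   31   23   28   30   31   31   37    8   10   11]
 [   8    7   26   39   28   31   24   32   29   26   29   33   31   29   25   27   32   33   34    6    6]
 [   7    6   31   39   25   31   26   28   28   31   27   32   31   29   27   32   30   28   36    7   10]
 [  10   20   33   31   34   25   34   30   28   34   30   26   29   31   29   23   28   31   34    6   13]
 [   8   27   32   25   28   2
[... 566 characters left out ...]
   28   29   27   31   30   30   26   34 1297    6]
 [   8   14   18   31   33   31   29   29   32   31   33   30   25   25   29   30   26   37   35    2    1]
 [   9    8    4   22   34   35   30   28   28   33   28   26   27   29   30   32   28   37   10    9   11]
 [   8    7    7    9   26   35   35   30   28   29   30   27   24   23   27   33   32    7    8   12    3]
 [   9    8   11    6    9   21   36   34   32   32   28   32   27   36   31   29   11    5   10    9   10]
 [   9    9    8    6    8   11   16   12   27   34   33   38   36   30   12   10    7    6    9    7   11]
 [  11   10    7    7    9    9    9    7    7   10    6    6   11   11   10    8    9    8    7   10    3]]
```

View pics/crop.png

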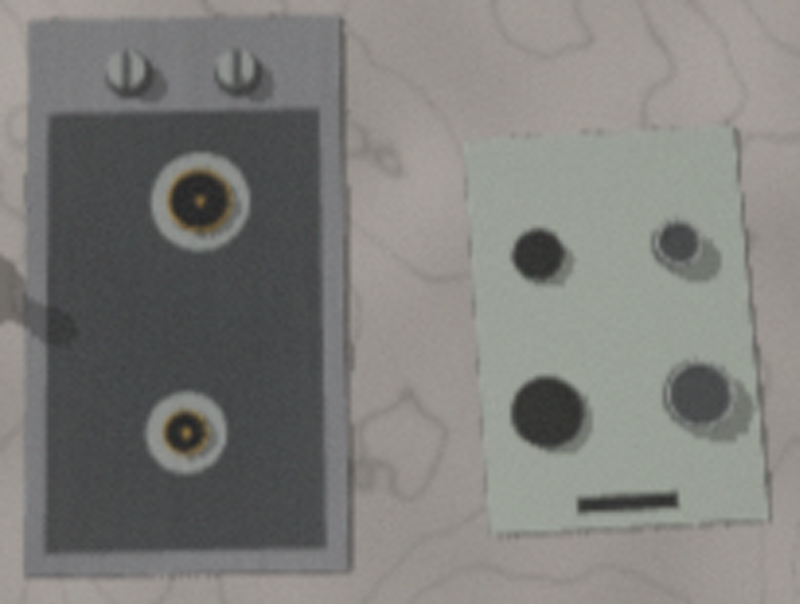

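The crop shows all six targets clearly: cap discs at (538,253) and (547,411), spreaders at (678,243) and (699,394), and burner discs at (200,201) and (186,432). I'll segment them on their own planes.

```bash
cat >> h.py <<'E'
def blob(im,n,x,y,z,lo,hi,half=60,s=2.):
    "largest filled blob with grey lo..hi near (x,y) on plane z; centre, equivalent dia"
    R=rect(n,im,x-half,x+half,y-half,y+half,z,s);g=cv2.GaussianBlur(cv2.cvtColor(R,cv2.COLOR_BGR2GRAY),(0,0),2)
    m=cv2.inRange(g,lo,hi);cs,_=cv2.findContours(m,cv2.RETR_EXTERNAL,cv2.CHAIN_APPROX_NONE)
    c=max(cs,key=cv2.contourArea);(a,b),(w,h),_=cv2.fitEllipse(cv2.convexHull(c))
    return np.round([x+half-b/s,y+half-a/s,w/s,h/s],1)
E
python3 - <<'E'
from h import *
im=cv2.imread("pics/top0.png");g=cv2.cvtColor(im,cv2.COLOR_BGR2GRAY)
print([g[v,u] for u,v in((303,185),(310,190),(322,205),(338,182),(344,221),(352,229),(216,172),(206,177),(235,200))])
W=hmap("top",np.load("top0.npy"))
for n,u,v,k in(("ls",344,221,14),("ss",338,183,11)):
    P=W[v-k:v+k,u-k:u+k].reshape(-1,3);P=P[(P[:,2]>19)&(P[:,2]<50)];print(n,len(P),P.mean(0).round(1),(P.max(0)-P.min(0)).round(1),((P.max(0)+P.min(0))/2).round(1))
for t in(60,70,75): print("lc",blob(im,"top",432,-157,21,0,t),"sc",blob(im,"top",575,-147,21,0,t))
for t in(95,105,115): print("ls rec",blob(im,"top",451,-287,29,0,t,34),"ss",blob(im,"top",584,-268,29,0,t,26))
for t in(110,130): print("LB",blob(im,"top",617,161,9,t,255,50),"SB",blob(im,"top",409,165,9,t,255,50))
for n in C: print(n,-C[n]["extrinsics"][:3,:3].T@C[n]["extrinsics"][:3,3])
# bore-height check of bore dark
for t in(60,75): print("LBbore",blob(im,"top",617,161,14,0,t,36),"SBbore",blob(im,"top",409,165,14,0,t,28))
E
```

```text
[np.uint8(52), np.uint8(127), np.uint8(159), np.uint8(76), np.uint8(74), np.uint8(115), np.uint8(85), np.uint8(143), np.uint8(68)]
ls 267 [ 453.1 -287.3   30. ] [59.  60.4 19.7] [ 453.  -287.    29.5]
ss 130 [ 588.5 -268.7   29.9] [42.2 41.3 17.9] [ 587.5 -268.5   28.9]
lc [ 434.4 -153.7   55.3   57. ] sc [ 575.9 -145.    38.3   39.5]
lc [ 434.4 -153.7   57.9   59.9] sc [ 575.8 -145.2   40.8   42. ]
lc [ 434.3 -153.7   58.8   61. ] sc [ 575.7 -145.3   42.1   42.9]
ls rec [ 452.2 -287.4   50.7   51.2] ss [ 588.3 -269.8   32.5   33.7]
ls rec [ 451.8 -287.2   53.2   54.5] ss [ 587.3 -270.1   34.1   38.2]
ls rec [ 448.2 -287.9   59.3   68.6] ss [ 583.2 -269.5   42.4   46.7]
LB [622.2 162.7  89.7  90.5] SB [411.5 168.9  71.9  72.3]
LB [622.1 162.8  85.3  86.2] SB [411.4 168.8  67.4  68.5]
top [ 390.59248825   14.103995   1296.93381775]
scene [1507.23854733  494.93362923 1037.48727558]
LBbore [622.1 163.1  47.7  48.8] SBbore [411.7 169.4  30.3  30.8]
LBbore [621.9 162.7  51.1  51.9] SBbore [411.6 169.1  33.2  33.9]
```

>>> servo_tool(offset=[[-358, -371, 31], [-358, -371, 31], [-358, -371, 31], [-358, -371, 31], [-358, -371, 31], [-358, -371, 31], [-358, -371, 31], [-358, -371, 31], [-358, -371, 31], [-358, -371, 31], [-358, -371, 31], [-358, -371, 31]], turn=[-5, -10, -15.6, -15.6, -15.6, -15.6, -15.6, -15.6, -15.6, -15.6, -15.6, -15.6], grip=1)

```text
clock: 1.1
eef_pos: [392.1, 112.9, 201.0]
eef_rot: [[-1.0, -0.0, 0.0], [-0.0, 1.0, 0.0], [-0.0, 0.0, -1.0]]
ft_force: [1.2, 0.5, 1.1]
gripper_width: 85.2
gripper_force: 0.0
```

```bash
cat >> h.py <<'E'
def st():
    s=r.sense();print("t",round(s["clock"],2),"p",s["eef_pos"].round(1),"R",s["eef_rot"][:2,:2].round(3).tolist(),"F",s["ft_force"].round(1),"w",round(float(s["gripper_width"]),1),"gf",round(float(s["gripper_force"]),1));return s
def off(x,y,z):
    s=st();d=np.array([x,y,z])-s["eef_pos"];o=s["eef_rot"].T@d
    a=np.degrees(np.arctan2(s["eef_rot"][0,1],s["eef_rot"][1,1]))
    print("offset",o.round(1),"norm",np.linalg.norm(o).round(0),"turn",round(-a,2))
E
python3 - <<'E'
from h import *
off(452.5,-287,130)
im=cv2.imread("pics/scene0.png")
print("scene LB",blob(im,"scene",622,163,9,120,255,50),"SB",blob(im,"scene",411,169,9,120,255,50))
print("scene lc",blob(im,"scene",434,-154,19,0,70),"sc",blob(im,"scene",576,-145,19,0,70))
E
```

```text
t 1.1 p [392.1 112.9 201. ] R [[-1.0, -0.0], [-0.0, 1.0]] F [1.2 0.5 1.1] w 85.2 gf 0.0
offset [ -60.3 -399.9   71. ] norm 411.0 turn 0.02
scene LB [622.7 162.9  91.9  93.3] SB [412.7 168.9  73.7  76.3]
scene lc [ 439.3 -151.6   61.5   66.4] sc [ 580.7 -143.6   43.2   48.2]
```

>>> servo_tool(offset=[[-60, -400, 71], [-60, -400, 71], [-60, -400, 71], [-60, -400, 71], [-60, -400, 71], [-60, -400, 71], [-60, -400, 71], [-60, -400, 71], [-60, -400, 71], [-60, -400, 71], [-60, -400, 71], [-60, -400, 71]], turn=[0, 0, 0, 0, 0, 0, 0, 0, 0, 0, 0, 0])

```text
clock: 2.1
eef_pos: [451.3, -286.2, 129.2]
eef_rot: [[-1.0, 0.002, -0.001], [0.002, 1.0, 0.002], [0.001, 0.002, -1.0]]
ft_force: [0.4, 0.7, 0.7]
gripper_width: 85.7
gripper_force: 0.0
```

Run:
```python
from h import *
p,d=optics.camera("scene");cv2.imwrite("pics/s1.png",cv2.cvtColor(p,cv2.COLOR_RGB2BGR)); np.save("s1.npy",d)
u,v=map(int,proj("scene",(452,-287,60)));print(u,v)
cv2.imwrite("pics/s1c.png",cv2.resize(cv2.cvtColor(p[v-60:v+50,u-60:u+80],cv2.COLOR_RGB2BGR),None,fx=5,fy=5,interpolation=cv2.INTER_CUBIC))
off(452.5,-287,16)
```

```text
192 161
t 2.15 p [ 451.5 -284.9  129.5] R [[-1.0, 0.001], [0.001, 1.0]] F [ 0.6  0.7 -0.4] w 85.6 gf 0.0
offset [ -1.2  -2.2 113.5] norm 114.0 turn -0.04
```

View pics/s1c.png

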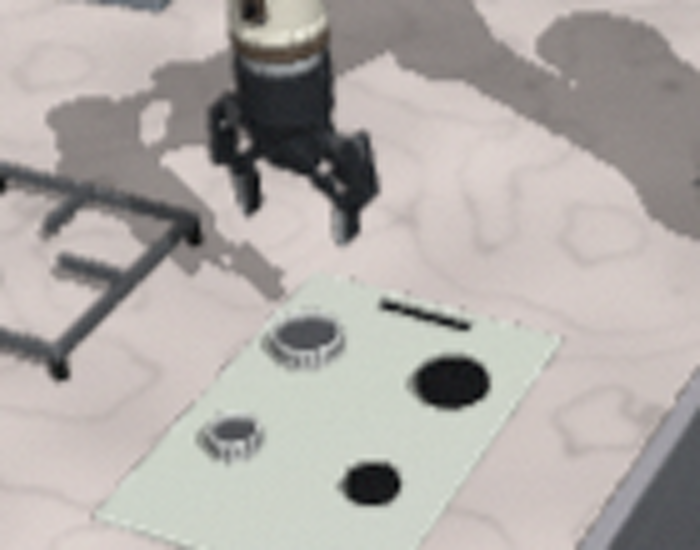

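The crop shows the open gripper above the board, left tip at crop (250,212) and right tip at (345,240). The large spreader is below it, at (305,338). I'll check the tip height against the TCP.

Run:
```python
from h import *
for z in(129,136,142):
  for y in(-285+46,-285-46):
    u,v=proj("scene",(452,y,z));print(z,y,round((u-132)*5),round((v-101)*5))
```

```text
129 -239 346 253
129 -331 253 223
136 -239 346 247
136 -331 252 216
142 -239 345 240
142 -331 252 210
```

The tips sit about 13 mm above the TCP when open, which fits the swing description. Now I'll grasp the large spreader.

>>> servo_tool(offset=[[-1, -1.5, 30], [-1, -1.5, 60], [-1, -1.5, 85], [-1, -1.5, 103], [-1, -1.5, 113], [-1, -1.5, 117], [-1, -1.5, 117], [-1, -1.5, 117]], turn=[0, 0, 0, 0, 0, 0, 0, 0])

```text
clock: 2.82
eef_pos: [453.8, -286.8, 14.5]
eef_rot: [[-1.0, -0.001, 0.001], [-0.001, 1.0, -0.001], [-0.001, -0.001, -1.0]]
ft_force: [1.6, -0.6, 0.2]
gripper_width: 85.6
gripper_force: 0.0
```

>>> servo_tool(offset=[[0, 0, 0], [0, 0, 0], [0, 0, 0], [0, 0, 0], [0, 0, 0], [0, 0, 0], [0, 0, 0], [0, 0, 0]], turn=[0, 0, 0, 0, 0, 0, 0, 0], grip=0.5, force=40)

```text
clock: 3.48
eef_pos: [453.9, -287.6, 15.2]
eef_rot: [[-1.0, -0.0, 0.002], [-0.0, 1.0, -0.002], [-0.002, -0.002, -1.0]]
ft_force: [-0.8, 1.4, 6.8]
gripper_width: 60.2
gripper_force: 42.6
```

>>> servo_tool(offset=[[0, 0, -10], [0, 0, -30], [0, 0, -60], [-5, 20, -80], [-17, 50, -80], [-31, 85, -80], [-46, 122, -80], [-60, 159, -80], [-74, 196, -80], [-88, 233, -80], [-102, 270, -80], [-116, 307, -80]], turn=[0, 0, 0, 0, 0, 0, 0, 0, 0, 0, 0, 0])

```text
clock: 4.48
eef_pos: [569.2, 22.4, 94.1]
eef_rot: [[-1.0, -0.0, 0.001], [-0.0, 1.0, -0.0], [-0.001, -0.0, -1.0]]
ft_force: [1.1, -0.2, -1.1]
gripper_width: 60.2
gripper_force: 44.3
```

Run:
```python
from h import *
off(623.5,162.8,70)
```

```text
t 4.48 p [569.2  22.4  94.1] R [[-1.0, -0.0], [-0.0, 1.0]] F [ 1.1 -0.2 -1.1] w 60.2 gf 44.3
offset [-54.4 140.3  24.1] norm 152.0 turn 0.03
```

>>> servo_tool(offset=[[-13, 34, 5], [-26, 68, 12], [-38, 100, 20], [-48, 125, 28], [-53, 138, 33], [-54, 142, 34], [-54, 142, 34], [-54, 142, 34], [-54, 142, 34], [-54, 142, 34]], turn=[0, 0, 0, 0, 0, 0, 0, 0, 0, 0])

```text
clock: 5.32
eef_pos: [623.0, 161.0, 60.0]
eef_rot: [[-1.0, 0.001, 0.001], [0.001, 1.0, -0.0], [-0.001, -0.0, -1.0]]
ft_force: [-0.9, -0.2, -2.3]
gripper_width: 60.4
gripper_force: 44.2
```

Run:
```python
from h import *
p,d=optics.camera("scene")
u,v=map(int,proj("scene",(622,163,45)));print(u,v)
cv2.imwrite("pics/s2c.png",cv2.resize(cv2.cvtColor(p[v-45:v+45,u-60:u+60],cv2.COLOR_RGB2BGR),None,fx=6,fy=6,interpolation=cv2.INTER_CUBIC))
for i in range(3): optics.camera("top"); off(623.5,162.8,17)
```

```text
272 225
t 5.42 p [622.9 161.4  59.8] R [[-1.0, 0.001], [0.001, 1.0]] F [ 0.   1.2 -2.6] w 60.3 gf 44.2
offset [-0.6  1.4 42.8] norm 43.0 turn -0.05
t 5.47 p [622.9 161.6  59.7] R [[-1.0, 0.001], [0.001, 1.0]] F [-0.2 -0.  -1.8] w 60.0 gf 44.2
offset [-0.6  1.2 42.7] norm 43.0 turn -0.04
t 5.52 p [622.8 161.8  59.6] R [[-1.0, 0.0], [0.0, 1.0]] F [-0.   0.2 -1.9] w 60.2 gf 44.2
offset [-0.7  1.  42.6] norm 43.0 turn -0.03
```

View pics/s2c.png

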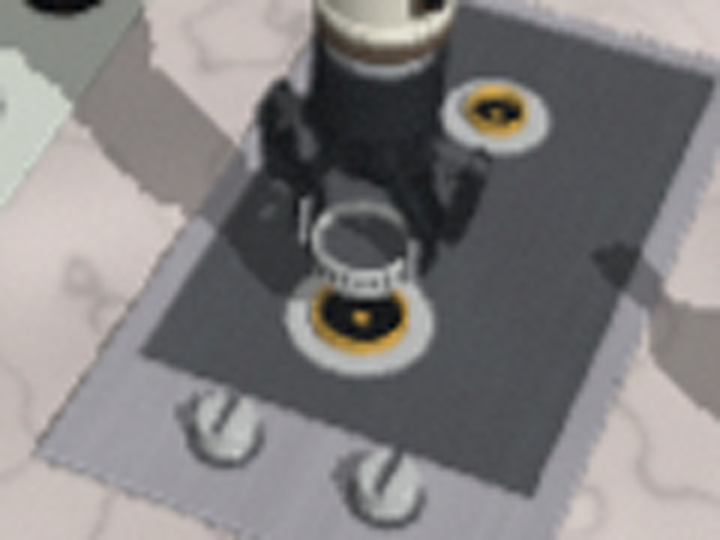

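The spreader hangs level over the large burner (ring centre at crop (362,243), collar at (361,315)). Lowering it.

>>> servo_tool(offset=[[-0.5, 1, 12], [-0.5, 1, 24], [-0.5, 1, 32], [-0.5, 1, 36], [-0.5, 1, 39], [-0.5, 1, 41], [-0.5, 1, 42], [-0.5, 1, 42], [-0.5, 1, 42]], turn=[0, 0, 0, 0, 0, 0, 0, 0, 0])

```text
clock: 6.27
eef_pos: [623.8, 163.5, 17.7]
eef_rot: [[-1.0, -0.0, 0.001], [-0.0, 1.0, 0.0], [-0.001, 0.0, -1.0]]
ft_force: [0.1, -0.6, -2.0]
gripper_width: 60.5
gripper_force: 44.3
```

Run:
```python
from h import *
off(623.5,162.8,17)
p,d=optics.camera("scene")
u,v=map(int,proj("scene",(622,163,25)));print(u,v)
cv2.imwrite("pics/s3c.png",cv2.resize(cv2.cvtColor(p[v-35:v+35,u-45:u+45],cv2.COLOR_RGB2BGR),None,fx=7,fy=7,interpolation=cv2.INTER_CUBIC))
```

```text
t 6.27 p [623.8 163.5  17.7] R [[-1.0, -0.0], [-0.0, 1.0]] F [ 0.1 -0.6 -2. ] w 60.5 gf 44.3
offset [ 0.3 -0.7  0.7] norm 1.0 turn 0.03
271 229
```

View pics/s3c.png

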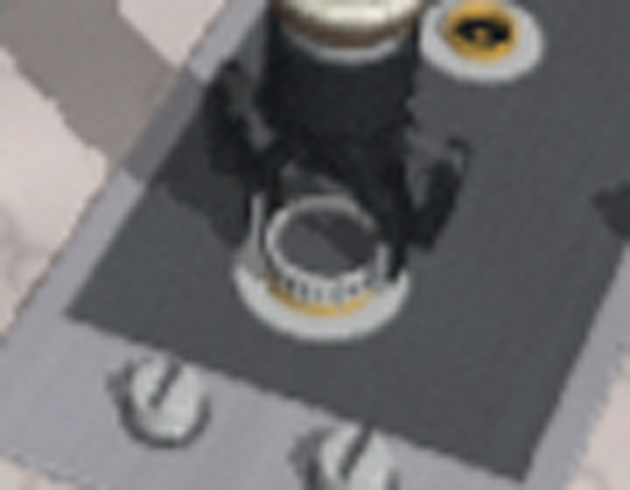

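The spreader is centred, but a brass strip is still visible under it (crop (320,300)), so it is a few mm high. Easing down.

>>> servo_tool(offset=[[0, -0.5, 1], [0, -0.5, 2], [0, -0.5, 2.5], [0, -0.5, 2.5]], turn=[0, 0, 0, 0])

```text
clock: 6.65
eef_pos: [623.9, 163.3, 17.2]
eef_rot: [[-1.0, -0.001, 0.001], [-0.001, 1.0, 0.0], [-0.001, 0.0, -1.0]]
ft_force: [-6.2, 0.1, 11.3]
gripper_width: 60.4
gripper_force: 45.5
```

>>> servo_tool(offset=[[0, 0, -0.5], [0, 0, -1], [0, 0, -1], [0, 0, -1], [0, 0, -1], [0, 0, -1]], turn=[0, 0, 0, 0, 0, 0], grip=1)

```text
clock: 7.15
eef_pos: [623.2, 162.9, 15.6]
eef_rot: [[-1.0, -0.0, -0.0], [-0.0, 1.0, -0.0], [0.0, -0.0, -1.0]]
ft_force: [0.9, 0.2, 0.3]
gripper_width: 85.0
gripper_force: 0.0
```

>>> servo_tool(offset=[[0, 0, -15], [0, 0, -45], [0, 0, -80], [15, -40, -95], [31, -75, -95], [46, -110, -95], [62, -145, -95], [77, -180, -95], [93, -215, -95], [108, -250, -95], [124, -285, -95], [124, -285, -95]], turn=[0, 0, 0, 0, 0, 0, 0, 0, 0, 0, 0, 0])

```text
clock: 8.15
eef_pos: [497.8, -127.6, 112.2]
eef_rot: [[-1.0, 0.005, 0.001], [0.005, 1.0, -0.003], [-0.001, -0.003, -1.0]]
ft_force: [-0.2, 0.1, 0.5]
gripper_width: 85.3
gripper_force: 0.0
```

Run:
```python
from h import *
p,d=optics.camera("scene");im=cv2.cvtColor(p,cv2.COLOR_RGB2BGR);cv2.imwrite("pics/s4.png",im)
pt,d2=optics.camera("top");it=cv2.cvtColor(pt,cv2.COLOR_RGB2BGR);cv2.imwrite("pics/t4.png",it)
u,v=map(int,proj("scene",(622,163,25)))
a=cv2.resize(im[v-30:v+30,u-30:u+30],(480,480),interpolation=cv2.INTER_CUBIC)
print((u,v),[((proj("scene",(622,163,z))[0]-u+30)*8,(proj("scene",(622,163,z))[1]-v+30)*8) for z in(8,36)])
cv2.imwrite("pics/s4c.png",a)
for t in(90,100,110):print("LS top",blob(it,"top",622,163,32,0,t,26))
W=hmap("top",d2);u,v=map(int,proj("top",(622,163,30)));P=W[v-14:v+14,u-14:u+14].reshape(-1,3);P=P[(P[:,2]>24)&(P[:,2]<50)];print(len(P),P.mean(0),((P.max(0)+P.min(0))/2).round(1))
off(435,-153.7,60)
```

```text
(271, 229) [(np.float64(244.8489054841766), np.float64(269.21605329953763)), (np.float64(248.45422397023458), np.float64(227.29033068774265))]
LS top [623.1 164.   50.   51.1]
LS top [620.6 161.2  51.1  61.7]
LS top [620.2 161.1  53.5  63.8]
250 [623.33133943 162.53536853  32.40080065] [623.1 161.7  34.1]
t 8.25 p [ 499.4 -123.5  112. ] R [[-1.0, 0.003], [0.003, 1.0]] F [0.1 0.4 0.5] w 85.2 gf 0.0
offset [ 64.4 -30.4  51.9] norm 88.0 turn -0.16
```

View pics/s4c.png

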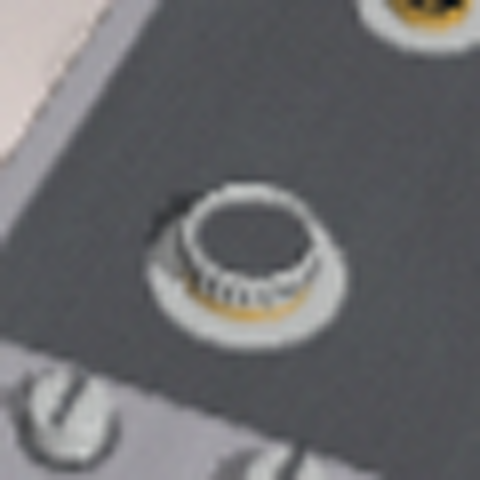

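The spreader is seated level; depth says it rose 2.4 mm relative to the board, as it should. Next is the large cap.

>>> servo_tool(offset=[[20, -10, 15], [42, -20, 35], [60, -28, 55], [65, -31, 68], [65, -31, 72], [65, -31, 72], [65, -31, 72], [65, -31, 72]], turn=[0, 0, 0, 0, 0, 0, 0, 0])

```text
clock: 8.92
eef_pos: [436.2, -153.2, 40.2]
eef_rot: [[-1.0, -0.002, 0.002], [-0.002, 1.0, -0.001], [-0.002, -0.001, -1.0]]
ft_force: [1.2, -0.6, -0.2]
gripper_width: 85.5
gripper_force: 0.0
```

Run:
```python
from h import *
for i in range(3): optics.camera("top"); off(434.3,-153.7,7)
```

```text
t 8.97 p [ 436.  -153.3   40.1] R [[-1.0, -0.002], [-0.002, 1.0]] F [ 0.2 -0.8 -0.1] w 85.2 gf 0.0
offset [ 1.8 -0.4 33.1] norm 33.0 turn 0.1
t 9.02 p [ 435.8 -153.3   40. ] R [[-1.0, -0.002], [-0.002, 1.0]] F [-0.8 -0.9  0.6] w 85.2 gf 0.0
offset [ 1.6 -0.4 33. ] norm 33.0 turn 0.09
t 9.07 p [ 435.5 -153.3   39.7] R [[-1.0, -0.001], [-0.001, 1.0]] F [ 0.8 -0.4 -0.4] w 85.6 gf 0.0
offset [ 1.3 -0.4 32.7] norm 33.0 turn 0.08
```

>>> servo_tool(offset=[[1.2, -0.4, 12], [1.2, -0.4, 22], [1.2, -0.4, 29], [1.2, -0.4, 32], [1.2, -0.4, 33], [1.2, -0.4, 33], [1.2, -0.4, 33]], turn=[0, 0, 0, 0, 0, 0, 0])

```text
clock: 9.65
eef_pos: [433.5, -153.7, 6.0]
eef_rot: [[-1.0, -0.0, 0.0], [-0.0, 1.0, -0.0], [-0.0, -0.0, -1.0]]
ft_force: [-0.1, 0.3, 0.1]
gripper_width: 85.4
gripper_force: 0.0
```

>>> servo_tool(offset=[[0, 0, 0], [0, 0, 0], [0, 0, 0], [0, 0, 0], [0, 0, 0], [0, 0, 0], [0, 0, 0], [0, 0, 0]], turn=[0, 0, 0, 0, 0, 0, 0, 0], grip=0.5, force=40)

```text
clock: 10.32
eef_pos: [433.6, -153.6, 6.8]
eef_rot: [[-1.0, -0.0, 0.0], [-0.0, 1.0, -0.0], [-0.0, -0.0, -1.0]]
ft_force: [-1.9, 2.0, 8.9]
gripper_width: 61.8
gripper_force: 41.8
```

>>> servo_tool(offset=[[0, 0, -8], [0, 0, -25], [0, 0, -45], [-15, 25, -60], [-36, 60, -60], [-57, 95, -60], [-78, 131, -60], [-99, 167, -60], [-120, 203, -60], [-141, 238, -60], [-162, 272, -60], [-178, 298, -60]], turn=[0, 0, 0, 0, 0, 0, 0, 0, 0, 0, 0, 0])

```text
clock: 11.32
eef_pos: [612.0, 147.6, 66.1]
eef_rot: [[-1.0, -0.002, 0.001], [-0.002, 1.0, 0.001], [-0.001, 0.001, -1.0]]
ft_force: [0.7, -1.4, -1.7]
gripper_width: 61.7
gripper_force: 44.5
```

>>> servo_tool(offset=[[-7, 12, 0], [-10, 18, 0], [-10.5, 18.5, 0], [-10.5, 18.5, 5], [-10.5, 18.5, 10], [-10.5, 18.5, 12], [-10.5, 18.5, 12], [-10.5, 18.5, 12]], turn=[0, 0, 0, 0, 0, 0, 0, 0])

```text
clock: 11.98
eef_pos: [621.1, 162.3, 53.4]
eef_rot: [[-1.0, 0.001, -0.001], [0.001, 1.0, -0.0], [0.001, -0.0, -1.0]]
ft_force: [0.4, 0.3, -1.7]
gripper_width: 61.7
gripper_force: 44.6
```

Run:
```python
from h import *
p,d=optics.camera("scene")
u,v=map(int,proj("scene",(622,163,45)))
cv2.imwrite("pics/s5c.png",cv2.resize(cv2.cvtColor(p[v-35:v+35,u-45:u+45],cv2.COLOR_RGB2BGR),None,fx=7,fy=7,interpolation=cv2.INTER_CUBIC))
for z in(36,72):print([round(7*(a-b)) for a,b in zip(proj("scene",(622.5,163,z)),(u-45,v-35))])
for i in range(3): optics.camera("top"); off(622.2,163,29.5)
```

```text
[315, 263]
[319, 214]
t 12.08 p [621.6 162.6  54. ] R [[-1.0, 0.0], [0.0, 1.0]] F [-0.2  0.6 -1.6] w 61.9 gf 44.6
offset [-0.6  0.4 24.5] norm 24.0 turn -0.01
t 12.13 p [621.7 162.8  54.1] R [[-1.0, -0.0], [-0.0, 1.0]] F [ 0.3 -0.3 -2.1] w 61.5 gf 44.6
offset [-0.4  0.2 24.6] norm 25.0 turn 0.01
t 12.18 p [621.8 162.9  54.1] R [[-1.0, -0.0], [-0.0, 1.0]] F [ 1.   0.9 -1.8] w 61.7 gf 44.6
offset [-0.4  0.1 24.6] norm 25.0 turn 0.01
```

View pics/s5c.png

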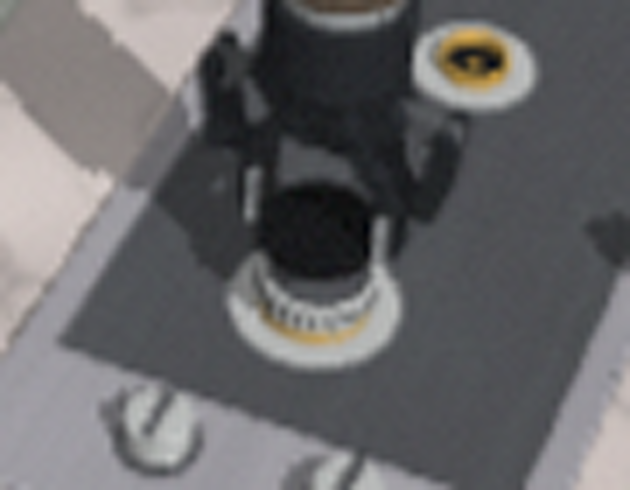

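The cap is level and centred over the spreader (cap at crop (317,228), spreader at (317,290)). Lowering.

>>> servo_tool(offset=[[-0.4, 0.2, 6], [-0.4, 0.2, 12], [-0.4, 0.2, 17], [-0.4, 0.2, 20], [-0.4, 0.2, 22], [-0.4, 0.2, 23.5], [-0.4, 0.2, 24.5], [-0.4, 0.2, 24.5]], turn=[0, 0, 0, 0, 0, 0, 0, 0])

```text
clock: 12.85
eef_pos: [622.0, 163.3, 30.0]
eef_rot: [[-1.0, -0.001, -0.0], [-0.001, 1.0, -0.0], [0.0, -0.0, -1.0]]
ft_force: [-3.1, 0.0, 2.0]
gripper_width: 61.6
gripper_force: 44.9
```

>>> servo_tool(offset=[[0, 0, 0.7], [0, 0, 0.7]], turn=[0, 0])

```text
clock: 13.02
eef_pos: [622.0, 163.3, 29.9]
eef_rot: [[-1.0, -0.001, -0.0], [-0.001, 1.0, -0.0], [0.0, -0.0, -1.0]]
ft_force: [-6.3, -0.7, 7.8]
gripper_width: 61.4
gripper_force: 45.3
```

>>> servo_tool(offset=[[0, 0, 0], [0, 0, 0], [0, 0, 0], [0, 0, 0], [0, 0, 0], [0, 0, 0]], turn=[0, 0, 0, 0, 0, 0], grip=1)

```text
clock: 13.52
eef_pos: [622.0, 163.3, 28.5]
eef_rot: [[-1.0, -0.0, 0.0], [-0.0, 1.0, 0.0], [-0.0, 0.0, -1.0]]
ft_force: [0.7, -0.6, 0.4]
gripper_width: 85.5
gripper_force: 0.0
```

>>> servo_tool(offset=[[0, 0, -15], [0, 0, -40], [0, 0, -65], [3, -30, -75], [6, -65, -75], [9, -105, -75], [12, -145, -75], [15, -185, -75], [18, -225, -75], [21, -265, -75], [24, -305, -75], [27, -340, -75]], turn=[0, 0, 0, 0, 0, 0, 0, 0, 0, 0, 0, 0])

```text
clock: 14.52
eef_pos: [595.1, -179.5, 105.2]
eef_rot: [[-1.0, 0.0, 0.002], [0.0, 1.0, -0.001], [-0.002, -0.001, -1.0]]
ft_force: [0.7, -0.0, -0.4]
gripper_width: 85.7
gripper_force: 0.0
```

Run:
```python
from h import *
p,d=optics.camera("scene");im=cv2.cvtColor(p,cv2.COLOR_RGB2BGR);cv2.imwrite("pics/s6.png",im)
pt,d2=optics.camera("top");it=cv2.cvtColor(pt,cv2.COLOR_RGB2BGR);cv2.imwrite("pics/t6.png",it)
u,v=map(int,proj("scene",(622,163,25)))
cv2.imwrite("pics/s6c.png",cv2.resize(im[v-30:v+30,u-30:u+30],(480,480),interpolation=cv2.INTER_CUBIC))
for t in(60,):print("LC",blob(it,"top",622,163,45,0,t,40))
W=hmap("top",d2);u,v=map(int,proj("top",(622,163,40)));P=W[v-14:v+14,u-14:u+14].reshape(-1,3);P=P[(P[:,2]>28)&(P[:,2]<65)];print(len(P),P.mean(0),np.median(P[:,2]),((P.max(0)+P.min(0))/2).round(1))
A=np.c_[P[:,:2]-P[:,:2].mean(0),np.ones(len(P))];print("slope",np.linalg.lstsq(A,P[:,2],rcond=None)[0].round(3))
off(588.2,-269.5,45)
```

```text
LC [621.3 161.8  57.7  63.1]
280 [623.30363362 162.18130969  45.59545017] 46.01543283286968 [624.3 162.1  41.5]
slope [5.9000e-02 2.4000e-02 4.5595e+01]
t 14.62 p [ 595.1 -182.5  105.4] R [[-1.0, 0.005], [0.005, 1.0]] F [ 0.4  0.3 -0.8] w 85.6 gf 0.0
offset [  6.6 -86.9  60.6] norm 106.0 turn -0.31
```

View pics/s6c.png

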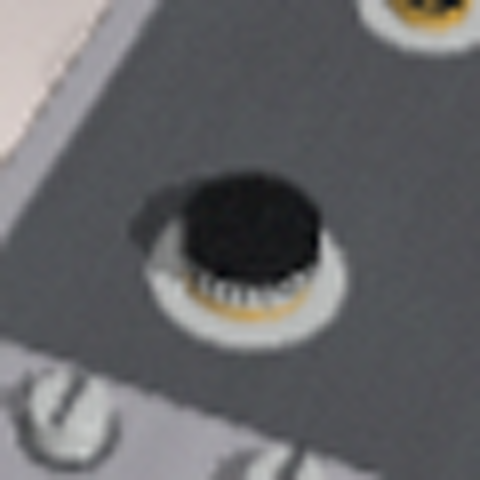

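The large cap sits level, top at 46 mm as expected. Now the small spreader.

>>> servo_tool(offset=[[1, -30, 8], [3, -60, 25], [6, -80, 45], [6.5, -86, 58], [6.5, -87, 60], [6.5, -87, 60], [6.5, -87, 60], [6.5, -87, 60]], turn=[0, 0, -0.2, -0.2, -0.2, -0.2, -0.2, -0.2])

```text
clock: 15.28
eef_pos: [589.9, -262.8, 45.1]
eef_rot: [[-1.0, -0.006, 0.002], [-0.006, 1.0, -0.001], [-0.002, -0.001, -1.0]]
ft_force: [0.4, -0.5, -0.5]
gripper_width: 85.6
gripper_force: 0.0
```

Run:
```python
from h import *
for i in range(3): optics.camera("top"); off(588.2,-269.5,15)
```

```text
t 15.33 p [ 589.8 -262.9   45.1] R [[-1.0, -0.005], [-0.005, 1.0]] F [ 0.1 -0.7  1. ] w 85.3 gf 0.0
offset [ 1.7 -6.5 30.1] norm 31.0 turn 0.31
t 15.38 p [ 589.7 -263.1   45. ] R [[-1.0, -0.005], [-0.005, 1.0]] F [-0.4 -1.3  0.2] w 85.2 gf 0.0
offset [ 1.6 -6.4 30. ] norm 31.0 turn 0.3
t 15.43 p [ 589.5 -263.2   44.8] R [[-1.0, -0.005], [-0.005, 1.0]] F [ 0.6 -0.6 -0.2] w 85.4 gf 0.0
offset [ 1.4 -6.2 29.8] norm 30.0 turn 0.29
```

>>> servo_tool(offset=[[1.4, -5.7, 2], [1.4, -6, 12], [1.4, -6, 21], [1.4, -6, 27], [1.4, -6, 30], [1.4, -6, 30], [1.4, -6, 30]], turn=[0.2, 0.2, 0.2, 0.2, 0.2, 0.2, 0.2])

```text
clock: 16.02
eef_pos: [587.1, -269.6, 13.1]
eef_rot: [[-1.0, -0.0, -0.001], [-0.0, 1.0, 0.0], [0.001, 0.0, -1.0]]
ft_force: [0.3, -0.0, 0.3]
gripper_width: 85.5
gripper_force: 0.0
```

>>> servo_tool(offset=[[0, 0, 0], [0, 0, 0], [0, 0, 0], [0, 0, 0], [0, 0, 0], [0, 0, 0], [0, 0, 0], [0, 0, 0], [0, 0, 0]], turn=[0, 0, 0, 0, 0, 0, 0, 0, 0], grip=0.3, force=40)

```text
clock: 16.77
eef_pos: [587.9, -270.1, 14.4]
eef_rot: [[-1.0, -0.0, 0.001], [-0.0, 1.0, -0.001], [-0.001, -0.001, -1.0]]
ft_force: [0.2, -0.6, 5.6]
gripper_width: 42.2
gripper_force: 40.8
```

>>> servo_tool(offset=[[0, 0, -10], [0, 0, -30], [0, 0, -60], [8, 20, -75], [20, 50, -75], [34, 85, -75], [49, 122, -75], [64, 159, -75], [79, 196, -75], [94, 233, -75], [108, 269, -75], [123, 306, -75]], turn=[0, 0, 0, 0, 0, 0, 0, 0, 0, 0, 0, 0])

```text
clock: 17.77
eef_pos: [462.6, 37.7, 88.4]
eef_rot: [[-1.0, 0.0, -0.001], [0.0, 1.0, 0.0], [0.001, 0.0, -1.0]]
ft_force: [0.6, -0.6, -0.3]
gripper_width: 42.3
gripper_force: 40.8
```

>>> servo_tool(offset=[[14, 34, 5], [27, 68, 12], [39, 98, 20], [49, 122, 28], [53, 131, 30], [53.5, 133, 31], [53.5, 133, 31], [53.5, 133, 31], [53.5, 133, 31], [53.5, 133, 31]], turn=[0, 0, 0, 0, 0, 0, 0, 0, 0, 0])

```text
clock: 18.6
eef_pos: [411.6, 168.2, 58.1]
eef_rot: [[-1.0, 0.001, 0.001], [0.001, 1.0, -0.0], [-0.001, -0.0, -1.0]]
ft_force: [-0.0, 0.2, -1.0]
gripper_width: 42.3
gripper_force: 40.8
```

Run:
```python
from h import *
p,d=optics.camera("scene")
u,v=map(int,proj("scene",(411,169,45)))
cv2.imwrite("pics/s7c.png",cv2.resize(cv2.cvtColor(p[v-35:v+35,u-45:u+45],cv2.COLOR_RGB2BGR),None,fx=7,fy=7,interpolation=cv2.INTER_CUBIC))
for z in(18,78):print([round(7*(a-b)) for a,b in zip(proj("scene",(411.6,169,z)),(u-45,v-35))])
for i in range(3): optics.camera("top"); off(411.1,169,16)
```

```text
[311, 281]
[322, 202]
t 18.7 p [411.2 168.5  57.9] R [[-1.0, 0.001], [0.001, 1.0]] F [ 0.   0.1 -1.3] w 42.2 gf 40.8
offset [ 0.1  0.5 41.9] norm 42.0 turn -0.05
t 18.75 p [411.  168.6  57.8] R [[-1.0, 0.001], [0.001, 1.0]] F [ 0.4 -0.1 -1.1] w 42.4 gf 40.8
offset [-0.1  0.4 41.8] norm 42.0 turn -0.04
t 18.8 p [410.9 168.7  57.7] R [[-1.0, 0.0], [0.0, 1.0]] F [ 1.  -0.2 -0.9] w 42.1 gf 40.8
offset [-0.2  0.3 41.7] norm 42.0 turn -0.02
```

View pics/s7c.png

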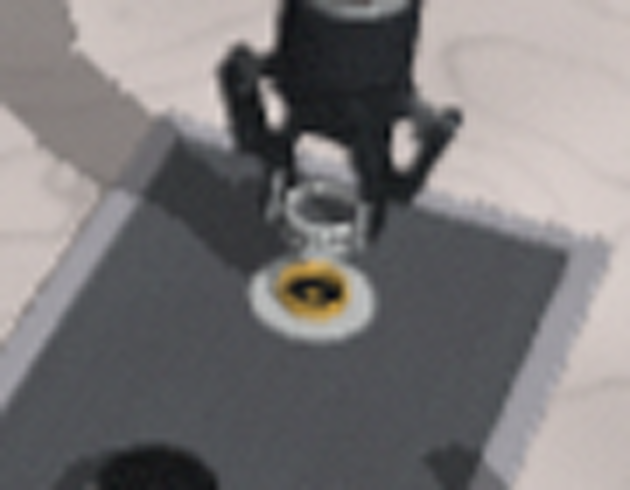

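The small spreader is level and nearly on the collar's axis (top at crop (322,204), collar at (314,288), predictions within about 1 px). Lowering.

>>> servo_tool(offset=[[-0.6, 0.3, 12], [-0.6, 0.3, 24], [-0.6, 0.3, 32], [-0.6, 0.3, 36], [-0.6, 0.3, 38.5], [-0.6, 0.3, 40.5], [-0.6, 0.3, 41.5], [-0.6, 0.3, 41.5], [-0.6, 0.3, 41.5]], turn=[0, 0, 0, 0, 0, 0, 0, 0, 0])

```text
clock: 19.55
eef_pos: [411.6, 169.5, 16.5]
eef_rot: [[-1.0, -0.001, 0.001], [-0.001, 1.0, 0.0], [-0.001, 0.0, -1.0]]
ft_force: [-0.1, 0.3, -1.4]
gripper_width: 42.6
gripper_force: 40.8
```

>>> servo_tool(offset=[[0, 0, 1], [0, 0, 2], [0, 0, 2]], turn=[0, 0, 0])

```text
clock: 19.8
eef_pos: [411.8, 169.5, 16.2]
eef_rot: [[-1.0, -0.001, -0.0], [-0.001, 1.0, -0.0], [0.0, -0.0, -1.0]]
ft_force: [-9.2, -2.1, 20.7]
gripper_width: 42.2
gripper_force: 43.2
```

>>> servo_tool(offset=[[0, 0, -1], [0, 0, -1.5], [0, 0, -1.5], [0, 0, -1.5], [0, 0, -1.5], [0, 0, -1.5], [0, 0, -1.5]], turn=[0, 0, 0, 0, 0, 0, 0], grip=1)

```text
clock: 20.38
eef_pos: [411.1, 169.5, 15.5]
eef_rot: [[-1.0, -0.001, -0.0], [-0.001, 1.0, -0.0], [0.0, -0.0, -1.0]]
ft_force: [1.4, 0.5, 0.1]
gripper_width: 85.1
gripper_force: 0.0
```

>>> servo_tool(offset=[[0, 0, -15], [0, 0, -45], [0, 0, -75], [-15, -30, -80], [-33, -64, -80], [-52, -100, -80], [-71, -136, -80], [-90, -172, -80], [-109, -208, -80], [-127, -244, -80], [-145, -278, -80], [-157, -302, -70]], turn=[0, 0, 0, 0, 0, 0, 0, 0, 0, 0, 0, 0])

```text
clock: 21.38
eef_pos: [571.1, -136.5, 87.5]
eef_rot: [[-1.0, 0.001, 0.005], [0.001, 1.0, -0.003], [-0.005, -0.003, -1.0]]
ft_force: [0.4, 0.4, -0.2]
gripper_width: 85.5
gripper_force: 0.0
```

Run:
```python
from h import *
p,d=optics.camera("scene");im=cv2.cvtColor(p,cv2.COLOR_RGB2BGR);cv2.imwrite("pics/s8.png",im)
pt,d2=optics.camera("top");it=cv2.cvtColor(pt,cv2.COLOR_RGB2BGR);cv2.imwrite("pics/t8.png",it)
u,v=map(int,proj("scene",(411,169,25)))
cv2.imwrite("pics/s8c.png",cv2.resize(im[v-30:v+30,u-30:u+30],(480,480),interpolation=cv2.INTER_CUBIC))
for t in(85,95):print("SS rec",blob(it,"top",411.5,169,31,0,t,18))
W=hmap("top",d2);u,v=map(int,proj("top",(411,169,30)));P=W[v-10:v+10,u-10:u+10].reshape(-1,3);P=P[(P[:,2]>24)&(P[:,2]<50)];print(len(P),P.mean(0),((P.max(0)+P.min(0))/2).round(1))
off(575.8,-145.2,40)
```

```text
SS rec [412.6 170.7  29.2  31.9]
SS rec [412.6 170.6  31.6  34.3]
131 [413.6336884  169.0489519   32.73234311] [412.7 168.8  34.1]
t 21.48 p [ 569.2 -136.4   84.5] R [[-1.0, 0.004], [0.004, 1.0]] F [0.1 0.9 0.5] w 85.5 gf 0.0
offset [-6.7 -8.7 44.5] norm 46.0 turn -0.21
```

View pics/s8c.png

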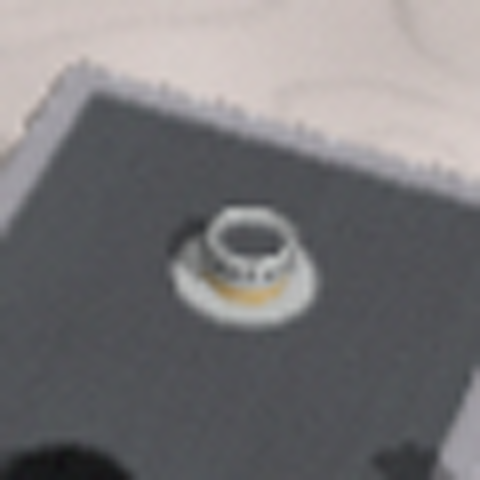

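The small spreader is seated level (ring at crop (253,238)), with its height up by about 2.5 mm. Now the small cap.

>>> servo_tool(offset=[[-3, -4, 15], [-6, -8, 32], [-6.5, -8.7, 42], [-6.5, -8.7, 45], [-6.5, -8.7, 45], [-6.5, -8.7, 45], [-6.5, -8.7, 45]], turn=[0, 0, 0, 0, 0, 0, 0])

```text
clock: 22.07
eef_pos: [575.4, -141.0, 41.6]
eef_rot: [[-1.0, -0.001, 0.001], [-0.001, 1.0, -0.001], [-0.001, -0.001, -1.0]]
ft_force: [-0.4, 0.0, -0.0]
gripper_width: 85.8
gripper_force: 0.0
```

Run:
```python
from h import *
for i in range(3): optics.camera("top"); off(575.8,-145.2,10)
```

```text
t 22.12 p [ 575.5 -141.2   41.7] R [[-1.0, -0.001], [-0.001, 1.0]] F [ 0.1 -0.2  0.4] w 85.3 gf 0.0
offset [-0.2 -4.  31.7] norm 32.0 turn 0.05
t 22.17 p [ 575.5 -141.2   41.7] R [[-1.0, -0.001], [-0.001, 1.0]] F [ 0.6 -0.2  0.1] w 85.1 gf 0.0
offset [-0.3 -4.  31.7] norm 32.0 turn 0.05
t 22.22 p [ 575.4 -141.2   41.5] R [[-1.0, -0.001], [-0.001, 1.0]] F [-0.2 -0.2 -1.1] w 85.6 gf 0.0
offset [-0.4 -4.  31.5] norm 32.0 turn 0.04
```

>>> servo_tool(offset=[[-0.4, -4, 2], [-0.4, -4, 13], [-0.4, -4, 22], [-0.4, -4, 28], [-0.4, -4, 31], [-0.4, -4, 31], [-0.4, -4, 31]], turn=[0, 0, 0, 0, 0, 0, 0])

```text
clock: 22.8
eef_pos: [575.1, -145.0, 9.2]
eef_rot: [[-1.0, -0.0, -0.001], [-0.0, 1.0, 0.0], [0.001, 0.0, -1.0]]
ft_force: [-0.3, -0.5, -0.7]
gripper_width: 85.2
gripper_force: 0.0
```

>>> servo_tool(offset=[[0, 0, 0], [0, 0, 0], [0, 0, 0], [0, 0, 0], [0, 0, 0], [0, 0, 0], [0, 0, 0], [0, 0, 0], [0, 0, 0]], turn=[0, 0, 0, 0, 0, 0, 0, 0, 0], grip=0.35, force=40)

```text
clock: 23.55
eef_pos: [575.8, -145.4, 10.4]
eef_rot: [[-1.0, -0.001, 0.001], [-0.001, 1.0, -0.001], [-0.001, -0.001, -1.0]]
ft_force: [-1.4, 0.2, 5.4]
gripper_width: 44.1
gripper_force: 41.1
```

>>> servo_tool(offset=[[0, 0, -8], [0, 0, -25], [0, 0, -48], [13, 25, -60], [31, 60, -60], [50, 96, -60], [69, 132, -60], [88, 169, -60], [107, 206, -60], [125, 241, -60], [142, 274, -60], [155, 298, -60]], turn=[0, 0, 0, 0, 0, 0, 0, 0, 0, 0, 0, 0])

```text
clock: 24.55
eef_pos: [417.8, 155.0, 69.4]
eef_rot: [[-1.0, -0.002, -0.001], [-0.002, 1.0, 0.001], [0.001, 0.001, -1.0]]
ft_force: [0.2, 0.3, -0.7]
gripper_width: 44.1
gripper_force: 41.1
```

>>> servo_tool(offset=[[6, 12, 0], [8, 16, 0], [8, 16.5, 4], [8, 16.5, 9], [8, 16.5, 12], [8, 16.5, 12], [8, 16.5, 12], [8, 16.5, 12]], turn=[0, 0, 0, 0, 0, 0, 0, 0])

```text
clock: 25.22
eef_pos: [412.4, 168.7, 57.5]
eef_rot: [[-1.0, 0.001, -0.0], [0.001, 1.0, -0.0], [0.0, -0.0, -1.0]]
ft_force: [-0.3, -0.0, -0.7]
gripper_width: 43.3
gripper_force: 41.1
```

Run:
```python
from h import *
p,d=optics.camera("scene")
u,v=map(int,proj("scene",(411,169,45)))
cv2.imwrite("pics/s9c.png",cv2.resize(cv2.cvtColor(p[v-35:v+35,u-45:u+45],cv2.COLOR_RGB2BGR),None,fx=7,fy=7,interpolation=cv2.INTER_CUBIC))
for i in range(3): optics.camera("top"); off(412.3,169.3,33)
```

```text
t 25.32 p [412.4 169.   57.7] R [[-1.0, 0.0], [0.0, 1.0]] F [ 0.3  0.2 -0.9] w 44.1 gf 41.1
offset [ 0.1  0.3 24.7] norm 25.0 turn -0.01
t 25.37 p [412.4 169.   57.7] R [[-1.0, 0.0], [0.0, 1.0]] F [-0.1 -0.1 -0.5] w 44.1 gf 41.1
offset [ 0.1  0.3 24.7] norm 25.0 turn -0.0
t 25.42 p [412.3 169.1  57.8] R [[-1.0, -0.0], [-0.0, 1.0]] F [-0.4 -0.8 -1.1] w 44.0 gf 41.1
offset [ 0.1  0.2 24.8] norm 25.0 turn 0.01
```

View pics/s9c.png

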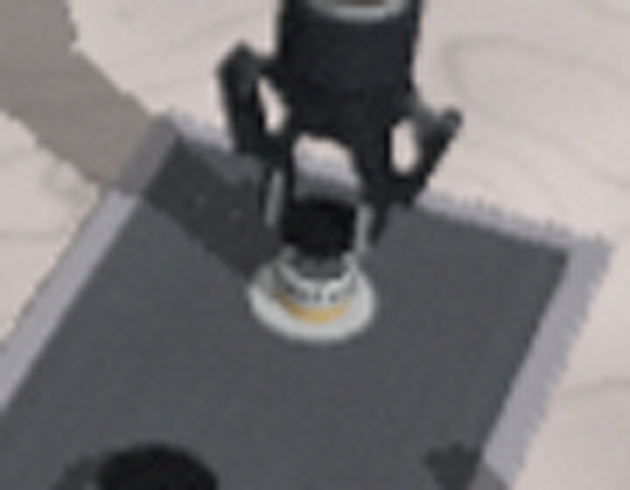

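The cap is level and centred above the small spreader (cap at crop (320,228), spreader at (317,285)). Lowering.

>>> servo_tool(offset=[[0, 0.2, 6], [0, 0.2, 12], [0, 0.2, 17], [0, 0.2, 20], [0, 0.2, 22], [0, 0.2, 23.5], [0, 0.2, 24.5], [0, 0.2, 24.5]], turn=[0, 0, 0, 0, 0, 0, 0, 0])

```text
clock: 26.08
eef_pos: [412.1, 169.5, 33.4]
eef_rot: [[-1.0, -0.001, -0.001], [-0.001, 1.0, -0.0], [0.001, -0.0, -1.0]]
ft_force: [-1.4, 0.2, 1.4]
gripper_width: 43.4
gripper_force: 41.3
```

>>> servo_tool(offset=[[0, 0, 0.6], [0, 0, 0.6]], turn=[0, 0])

```text
clock: 26.25
eef_pos: [412.2, 169.5, 33.3]
eef_rot: [[-1.0, -0.001, -0.0], [-0.001, 1.0, -0.0], [0.0, -0.0, -1.0]]
ft_force: [-4.5, 0.1, 8.8]
gripper_width: 43.9
gripper_force: 41.8
```

>>> servo_tool(offset=[[0, 0, 0], [0, 0, 0], [0, 0, 0], [0, 0, 0], [0, 0, 0], [0, 0, 0], [0, 0, 0]], turn=[0, 0, 0, 0, 0, 0, 0], grip=1)

```text
clock: 26.83
eef_pos: [412.1, 169.5, 32.4]
eef_rot: [[-1.0, -0.0, -0.0], [-0.0, 1.0, -0.0], [0.0, -0.0, -1.0]]
ft_force: [0.4, -0.1, -0.0]
gripper_width: 85.3
gripper_force: 0.0
```

>>> servo_tool(offset=[[0, 0, -15], [0, 0, -40], [0, 0, -75], [0, -20, -100], [0, -50, -110], [0, -85, -110], [0, -120, -110], [0, -160, -110], [0, -195, -110], [0, -220, -110], [0, -225, -110], [0, -225, -110]], turn=[0, 0, 0, 0, 0, 0, 0, 0, 0, 0, 0, 0])

```text
clock: 27.83
eef_pos: [412.2, -56.8, 142.6]
eef_rot: [[-1.0, 0.003, 0.0], [0.003, 1.0, -0.0], [-0.0, -0.0, -1.0]]
ft_force: [0.3, 0.6, -0.3]
gripper_width: 85.5
gripper_force: 0.0
```

Run:
```python
from h import *
p,d=optics.camera("scene");im=cv2.cvtColor(p,cv2.COLOR_RGB2BGR)
u,v=map(int,proj("scene",(515,166,25)))
cv2.imwrite("pics/s10c.png",cv2.resize(im[v-45:v+45,u-50:u+50],None,fx=6,fy=6,interpolation=cv2.INTER_CUBIC))
ds=np.median([optics.camera("top")[1] for _ in range(7)],0);W=hmap("top",ds)
it=cv2.cvtColor(optics.camera("top")[0],cv2.COLOR_RGB2BGR)
for n,x,y,rad in(("L",622,163,27),("S",412,169,18)):
    P=W.reshape(-1,3);P=P[np.hypot(P[:,0]-x,P[:,1]-y)<rad];P=P[P[:,2]>0]
    A=np.c_[P[:,:2]-P[:,:2].mean(0),np.ones(len(P))];print(n,len(P),"slope+z",np.linalg.lstsq(A,P[:,2],rcond=None)[0].round(3),blob(it,"top",x,y,45,0,60,40))
st()
```

```text
L 190 slope+z [3.0000e-03 3.0000e-03 4.6624e+01] [621.2 161.7  58.4  63.5]
S 91 slope+z [-9.0000e-03 -9.0000e-03  4.6493e+01] [413.4 168.3  39.6  43.1]
t 28.28 p [412.2 -54.9 142.5] R [[-1.0, -0.002], [-0.002, 1.0]] F [0.3 0.8 0. ] w 85.4 gf 0.0
```

View pics/s10c.png

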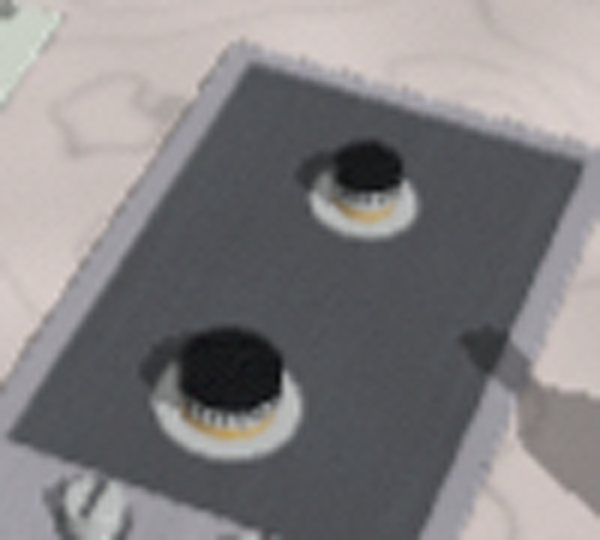

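Both stacks are level: slopes are under 0.01, the tops are at about 46.5 mm (46 expected), and they're centred at crop (368,167) and (230,370). Handing in.

```bash
python3 -c "
from rig import r
print(r.close_job())"
```

```text
the job is handed in; nothing more can be done
None
```

The job is handed in at about 28 s of the 109 s allowed: by the last camera check both spreaders and caps sit level and centred on the burners of their size, and the arm never went near the kettle, bottle or pan support; no verdict was returned.

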